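# Set the screen-frame stop at its middle catch

### The arm

A 6-joint arm with a two-finger parallel gripper is mounted at the origin on the work surface. World frame = base frame: x ahead of the robot, y to its left, z up, the work surface at z = 0. Lengths are in mm, angles in rad, forces in N, time in s.
With the tool pointing down it reaches from about 350 to 775 mm from the base axis. Payload 7.3 kg.
Tool frame: the origin (TCP) lies midway between the tips of the shut fingers; the grasp point (between the pads) lies 19 mm behind it; z points along the fingers, y is the line along which they close (so a half turn about z gives the same grasp; the last joint's range is limited). The gripper opens to 92 mm and grips with 3 to 60 N. Pads are 19 mm wide; open, the fingers measure 130 mm over their backs; the gripper's body (75 mm by 190 mm) begins 47 mm behind the grasp point.
Start: joints at [1.022, 0.342, 1.524, -0, 1.275, -0.146], TCP at [205.786, 483.008, 226.741] pointing down, gripper open.
Joint ranges: [-2.53, 2.53], [-0.77, 2.02], [0.04, 2.7], [-1, 4.14], [0.28, 2.66], [-3.11, 3.11]. Speed limits (rad/s): [2.57, 2.57, 3.14, 3.14, 3.14, 3.14].

### API

Orientations are given as [roll, pitch, yaw] about the fixed x, y, z axes, in that order (R = Rz(yaw) Ry(pitch) Rx(roll)).
In Python, from plant import get_obs, capture, camera_model, close_job, search_frame, regions_of, pinpoint gives the robot as it stands. The module is installed in compiled form; this text tells all that it offers.
- The arm moves only by the shell command python3 -m pendant 'ROWS'. ROWS is JSON, one flat list of numbers, 7 for each row, row after row: the shift along the tool's x, y, z in units of 30 mm (1.0 is 30 mm), then the turn, a rotation vector about the tool's x, y, z in units of 4 degrees (1.0 is 4 degrees), then the closure, from -1 (fully open) to 1 (shut), so that 0 is half open. In form: [dx, dy, dz, wx, wy, wz, gripper, dx, dy, dz, wx, wy, wz, gripper, ...]. A call has 1 to 12 rows; each row shifts and turns the commanded pose from where the row before left it, along the tool's axes as they then stand; what a row does not reach is not made up. A row lasts 1/10 s, in which the tool goes at most 50 mm and 8.59 degrees, less where a joint would pass 70% of its speed; a pose out of reach is approached as far as the arm can. A call with a number of a shift or a turn outside -1 to 1 is refused whole. A call with a gripper value outside its range is refused whole. The fingers move at their own pace and stop on an object; the grip force is fixed at half the most. Time passes only in rows, so rows that do not move let the fingers close. It gives the time, the measured TCP pose, the force, the opening and the grip force at its end, in the units of the state.
- get_obs(): the state, without advancing time (a new reading comes with each control period).
- capture(name): name is "scene" or "top"; returns the picture (420x560x3 uint8, red, green, blue); there is no depth.
- camera_model(name): a dict with "fov_y" (degrees; the focal length in pixels is half the picture's height over the tangent of half this angle, whatever the lens; pixels are square), "cx", "cy" (the principal point, pixels), "pose" (4x4, takes a point from camera to world coordinates). Camera axes: x right, y up, looking along -z (the intrinsics and any distortion apply to the point x, -y, -z); pixel columns grow to the right and rows downward; lengths in mm; the calibration is good to about 2 mm. A picture is of the moment at which its call begins. camera_model takes no time and is no camera call.
- close_job(): hands the job in; it is judged then, once.
Trained networks look in the newest picture that a camera, given by its name, has taken for a name from the list of things; names that differ only in an ending like _2 or _b are one class to them, and where a whole thing is asked for, a point or a joint stands for the part that bears it (a point fixed in the world has none). Each returns a list of dicts, best first, with "score" (0 to 1); they miss things now and then, are a little off and sometimes report something else, mostly with a low value. They report only what shows in the picture. A call takes as long as a camera call.
- search_frame(camera, thing): "location" ([column, row] in pixels, amid what is visible of it).
- regions_of(camera, thing): "pixels" (420x560 bool, what is visible of it) and "location" ([column, row] in pixels, amid what is visible of it).
- pinpoint(camera, thing): "location" ([column, row] in pixels: a listed point, or the origin of a listed thing).
The state is a dict: "time": time; "joint_positions": joint angles; "dq": joint speeds; "tau": joint torques, N m; "tool_pos": TCP position; "tcp_rot": TCP orientation; "contact_force": force on the tool from outside, world axes, zero at the start; "moment": the same for the moment, N m; "grip_width": finger opening in mm; "finger_force": force on a finger pad.
Only numpy, scipy, OpenCV 4.12 (cv2) and the standard library are available. Lean on these libraries where they do the work, as an engineer would, in place of code of your own. Each camera call takes 0.05 s, during which the arm holds its last target. There are 200 camera calls.

### The job

One of the two frame stops on the bench is still tucked home, while the other is already set. Set the first one the same way: push its sprung slide out by the black tab, past the middle catch but not as far as the end catch, then let it come back until it rests against the stop pin at the middle catch. Only push the tab with the fingertips, do not grip it; keep off the stop pins' knobs, and leave the other stop and the things around it as they are.

Things in the scene. Friction and masses are not known exactly. Their poses are not given: they have to be found in the camera images.
- stop_a: frame stop to be set (slide starts home): aluminium base 240 x 80 mm, rails up to 34 mm high, a steel slide between them. Fixed; stands left or right, turned up to 20 deg. Origin on the bench surface, on the slide's centre line; x = the way the slide is pushed out, y left, z up. Base from x = -110 to 130 mm. A dark bridge over the slide (x = 33 to 57, 72 wide, top 58 mm high) carries the stop pin.
- stop_b: the other frame stop, of the same make and frame, already set (its slide rests at the middle catch, so its tab stands 30 mm nearer its bridge): leave it alone.
- push_a (a point): middle of the push face of stop_a's tab, the face towards the stop's -x; axes as stop_a. The tab is a black upright plate on the slide, 50 mm wide (y), 12 thick (x), 26 to 88 mm above the bench. This point is 70 mm above the bench, at the stop's x = -66 mm when home, and moves with the slide. Behind the face (x below -66) nothing is higher than 34 mm.
- travel_a (a joint): slide travel (m) along stop_a's +x: 0 home (start), 0.030 resting at the middle catch, 0.062 end catch, 0.068 hard stop. A damped spring pulls it home, 4 N at 0, 6.5 N at 0.062; each of its two teeth adds about 3 N as it lifts the pin. Eased back or let go from 0.034 to 0.058 it returns to 0.030 and stays; from short of 0.030 it goes home; beyond 0.062 the end catch keeps it.
- travel_b (a joint): travel of stop_b's slide, as travel_a: about 0.030 (middle catch) at the start, and it must stay there.
- pin_lift_a (a joint): how far stop_a's stop pin is lifted, in m: 0 = down, 0.009 = on top of a tooth.
- pin_lift_b (a joint): the same for stop_b: 0 at the start, stays 0.
- slide_a: stop_a's slide with its tab; frame as stop_a's, shifted along x by the travel. At its front end, a steel head 60 wide from x = 105 to 121 in this frame, 15 to 45 mm above the bench.
- slide_b: stop_b's slide, same make.
- plunger_a: stop_a's spring-loaded stop pin with its black knob, 22 mm across, at the stop's x = 45 mm, top 88 mm above the bench (97 while a tooth lifts it). Frame as stop_a's, raised by the pin lift. Not to be touched.
- plunger_b: stop_b's stop pin with its knob, same make. Not to be touched.
- ink_jar: closed plastic ink jar, 68 across, 85 high, standing beyond and between the two stops; origin at the centre of its underside. Bystander.
- squeegee: wooden squeegee, 200 long (x) x 24 x 78 high, standing on its rubber edge on the right side of the bench; origin at the centre of its underside. Bystander.
- tape_roll: roll of paper tape lying flat, 100 across, 36 high, on the left side of the bench; origin at the centre of its underside. Bystander.
- try_square: steel try square lying flat, blade 150 x 30 along its x, stock 110 along its y, 14 high, on the left side of the bench; origin at the middle of the L. Bystander.

How it is judged:
By the outcome, as a careful person would: the job done as asked, in the order asked, and still so for the second after the job is handed in, with the robot touching nothing.
It also fails if it takes over 32 s, if anything falls off the work surface, if the arm or the gripper's body presses on something with over 40 N, if the wrist force passes 120 N, or if a joint passes its speed limit or range.

## Working session

There is one attempt and no reset: what is moved stays moved. The work goes in short steps, Python scripts to look and compute and a shell command to move; the robot and the scene stay as the last step left them, time stands still between calls to the robot, and variables do not carry over. Pictures are saved under pics/ and viewed, at most 10 in all, crops included, and the job is handed in when it is done.

```bash
mkdir -p pics; python3 - <<'E'
from plant import *
import cv2, numpy as np
for c in ["scene","top"]:
    im=capture(c); cv2.imwrite(f"pics/{c}0.png",im[:,:,::-1])
    m=camera_model(c); print(c,{k:(np.round(v,3).tolist() if k=='pose' else v) for k,v in m.items()})
    for t in ["push_a","stop_a","plunger_a"]:
        print(t,[(np.round(d["location"],1).tolist(),round(d["score"],2)) for d in pinpoint(c,t)])
o=get_obs();print(o)
E
```

```text
scene {'fov_y': 54.3798603709671, 'cx': 278.16002291872474, 'cy': 210.06441676130277, 'pose': [[-0.572, -0.598, 0.561, 1167.378], [0.82, -0.412, 0.397, 416.904], [-0.007, 0.687, 0.726, 832.151], [0.0, 0.0, 0.0, 1.0]]}
push_a [([366.2, 225.9], 0.73)]
stop_a [([339.9, 256.7], 0.8), ([226.1, 203.4], 0.56), ([218.8, 207.7], 0.22)]
plunger_a [([342.7, 258.1], 0.64), ([222.6, 205.3], 0.44)]
top {'fov_y': 48.817434666501164, 'cx': 282.8148250607665, 'cy': 207.35324131113663, 'pose': [[-0.041, 0.978, -0.203, 300.271], [-0.999, -0.042, 0.002, 12.682], [-0.006, 0.203, 0.979, 1439.54], [0.0, 0.0, 0.0, 1.0]]}
push_a [([218.5, 237.4], 0.89)]
stop_a [([228.0, 220.6], 0.68)]
plunger_a []
{'time': 0.4, 'joint_positions': array([ 1.02202673e+00,  3.42133271e-01,  1.52424636e+00,  1.19767275e-05,
        1.27537331e+00, -1.45982566e-01]), 'dq': array([ 0.00037206,  0.00056618, -0.00150289,  0.00104221,  0.00046365,
        0.00093595]), 'tau': array([-7.73351439e-04, -4.30716741e+01, -2.44197249e+01,  7.16747995e-02,
        5.00892231e-02, -2.85883590e-05]), 'tool_pos': array([205.73807521, 482.96449877, 226.62011891]), 'tcp_rot': array([-3.14143573e+00, -3.46520320e-05,  2.73880213e+00]), 'contact_force': array([-0.1534292 , -1.04241624, -0.79221682]), 'moment': array([ 0.0346503 , -0.02541657,  0.01930733]), 'finger_force': 0.0, 'grip_width': 91.61949420006235}
```

View pics/scene0.png

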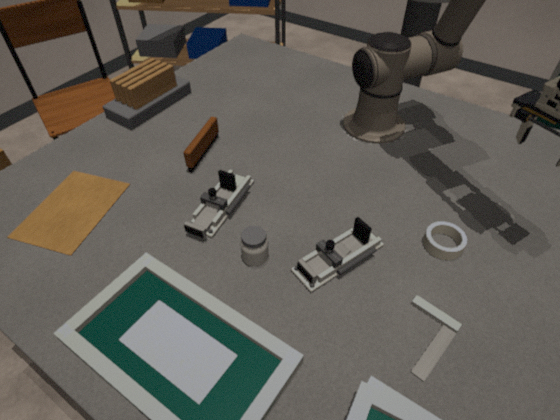

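View pics/top0.png

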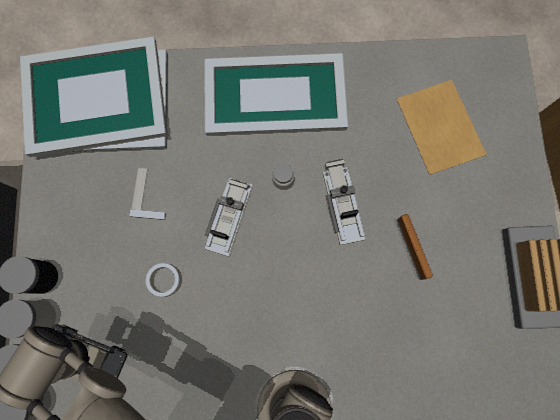

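The scene picture shows two stops. The one at scene (340,255) / top (228,218) has its tab far from the bridge, so it is at home: stop_a. The right one, at top (345,200), is already set. Next I'll fit stop_a's pose.

```bash
cat > h.py <<'E'
import numpy as np, cv2
from plant import *
def proj(c,P):
    m=camera_model(c);T=m["pose"];f=210/np.tan(np.radians(m["fov_y"]/2))
    p=(np.asarray(P,float)-T[:3,3])@T[:3,:3]
    return np.c_[m["cx"]+f*p[:,0]/-p[:,2], m["cy"]-f*p[:,1]/-p[:,2]]
def ray(c,uv,z):
    m=camera_model(c);T=np.array(m["pose"]);f=210/np.tan(np.radians(m["fov_y"]/2))
    d=T[:3,:3]@np.array([(uv[0]-m["cx"])/f,-(uv[1]-m["cy"])/f,-1]);o=T[:3,3]
    return (o+d*(z-o[2])/d[2])[:2]
def stop(x,y,a,P):
    c,s=np.cos(a),np.sin(a);P=np.asarray(P,float)
    return np.c_[x+c*P[:,0]-s*P[:,1], y+s*P[:,0]+c*P[:,1], P[:,2]]
E
python3 - <<'E'
from h import *
for c,uvs in dict(scene=[(366.2,225.9),(339.9,256.7)],top=[(218.5,237.4),(228,220.6)]).items():
    print(c,ray(c,uvs[0],70),ray(c,uvs[1],0))
for c in ["scene","top"]:
    im=capture(c)
    for t in ["stop_a","slide_a","plunger_a","push_a"]:
        for d in regions_of(c,t)[:2]:
            m=d["pixels"].astype(np.uint8);r=cv2.minAreaRect(cv2.findNonZero(m))
            print(c,t,round(d["score"],2),np.round(d["location"],1),m.sum(),np.round(cv2.boxPoints(r),1).tolist())
            if t=="stop_a" and d["location"][0]==d["location"][0]: np.save(f"m_{c}_{int(d['location'][0])}.npy",m)
im=capture("top")[165:270,190:260]
cv2.imwrite("pics/topc.png",cv2.resize(im[:,:,::-1],None,fx=5.6,fy=5.6,interpolation=cv2.INTER_CUBIC))
im=capture("scene")[205:295,285:395]
cv2.imwrite("pics/scc.png",cv2.resize(im[:,:,::-1],None,fx=6,fy=6,interpolation=cv2.INTER_CUBIC))
E
```

```text
scene [499.93258401 209.88898818] [569.63241441 182.83533251]
top [500.98508102 205.21537401] [563.50710101 184.33664463]
scene stop_a 0.78 [335.2 258.3] 3152 [[286.1000061035156, 263.3999938964844], [364.0, 212.8000030517578], [385.6000061035156, 246.10000610351562], [307.70001220703125, 296.70001220703125]]
scene stop_a 0.55 [218.2 205. ] 2385 [[178.5, 225.89999389648438], [226.1999969482422, 159.60000610351562], [255.39999389648438, 180.60000610351562], [207.6999969482422, 246.89999389648438]]
scene slide_a 0.7 [337.5 249.8] 1257 [[294.20001220703125, 263.5], [360.8999938964844, 214.39999389648438], [377.1000061035156, 236.3000030517578], [310.3999938964844, 285.5]]
scene slide_a 0.65 [209.5 211. ] 1089 [[180.3000030517578, 228.39999389648438], [222.8000030517578, 166.89999389648438], [243.10000610351562, 181.0], [200.60000610351562, 242.39999389648438]]
scene plunger_a 0.59 [210.  193.4] 68 [[206.5, 191.5], [212.0, 186.0], [218.5, 192.5], [213.0, 198.0]]
scene plunger_a 0.44 [331.6 247.9] 99 [[325.0, 240.0], [335.0, 240.0], [335.0, 251.0], [325.0, 251.0]]
scene push_a 0.91 [344.3
[... 883 characters left out ...]
82422, 184.6999969482422], [224.1999969482422, 246.8000030517578]]
top plunger_a 0.47 [231.2 200.4] 37 [[226.0, 197.0], [232.0, 197.0], [232.0, 203.0], [226.0, 203.0]]
top plunger_a 0.45 [343.  187.2] 45 [[338.6000061035156, 187.1999969482422], [345.0, 184.0], [348.0, 190.0], [341.6000061035156, 193.1999969482422]]
top push_a 0.68 [230.8 218.7] 850 [[207.3000030517578, 241.1999969482422], [230.3000030517578, 177.39999389648438], [248.10000610351562, 183.8000030517578], [225.1999969482422, 247.6999969482422]]
top push_a 0.44 [339.6 197.3] 810 [[323.8999938964844, 163.60000610351562], [340.8999938964844, 158.39999389648438], [359.79998779296875, 220.3000030517578], [342.79998779296875, 225.5]]
```

View pics/topc.png

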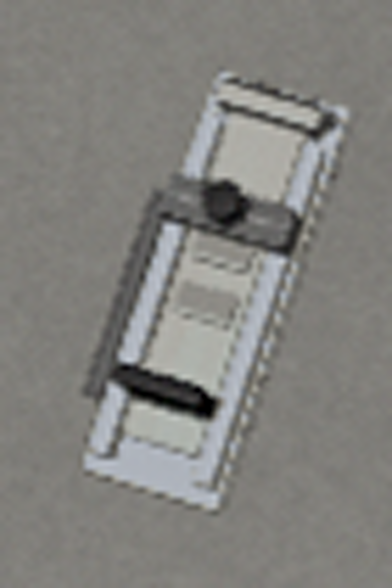

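View pics/scc.png

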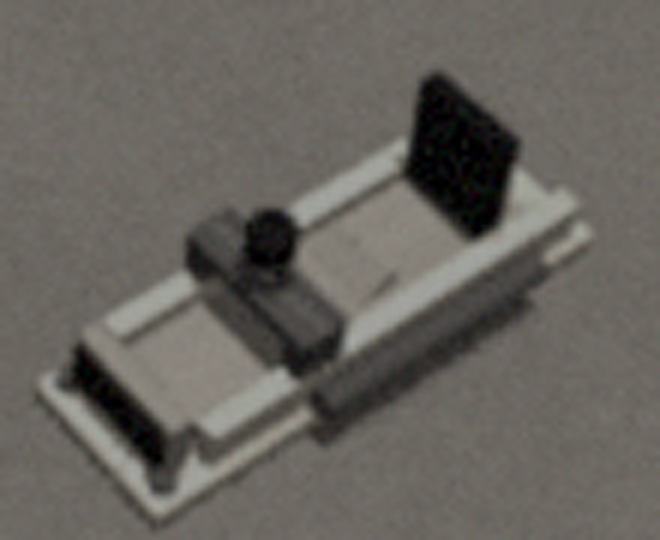

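```bash
python3 - <<'E'
from h import *
from scipy.optimize import least_squares
top=[((85,467),(-110,40,6)),((222,508),(-110,-40,6)),((224,202),(45,0,88)),((165,390),(-60,0,86)),((222,72),(130,40,6)),((350,110),(130,-40,6))]
sc=[((160,525),(130,40,0)),((38,383),(130,-40,4)),((595,232),(-110,40,4)),((270,237),(45,0,80)),((466,108),(-57,0,88))]
cv=lambda L,s,o:np.array([[(u+.5)/s-.5+o[0],(v+.5)/s-.5+o[1]] for (u,v),_ in L])
D=dict(top=(cv(top,5.6,(190,165)),[p for _,p in top]),scene=(cv(sc,6,(285,205)),[p for _,p in sc]))
def fit(cs,add=()):
    f=lambda q:np.concatenate([(proj(c,stop(*q[:3],D[c][1]))-D[c][0]).ravel() for c in cs])
    r=least_squares(f,[565,184,-.35],loss='soft_l1',x_scale=[10,10,.1]);return r.x,f(r.x)
for cs in (["top"],["scene"],["top","scene"]):
    q,e=fit(cs);print(cs,np.round(q,3),np.degrees(q[2]).round(1),"push",stop(*q,[(-66,0,70)]).round(1));print(np.round(e.reshape(-1,2),1).tolist())
E
```

```text
['top'] [ 5.67329e+02  1.82995e+02 -3.35000e-01] -19.2 push [[505.  204.7  70. ]]
[[0.1, 0.8], [0.1, 0.9], [-0.1, -0.6], [-0.5, -0.9], [-0.2, -0.1], [0.7, 0.1]]
['scene'] [ 5.63518e+02  1.82644e+02 -3.33000e-01] -19.1 push [[501.2 204.2  70. ]]
[[-0.1, 0.2], [-0.3, 0.3], [-0.3, 0.7], [0.7, -0.6], [0.1, -0.6]]
['top', 'scene'] [ 5.65366e+02  1.82997e+02 -3.35000e-01] -19.2 push [[503.  204.7  70. ]]
[[0.2, 1.4], [0.1, 1.5], [-0.1, -0.0], [-0.5, -0.2], [-0.2, 0.5], [0.7, 0.7], [-0.4, 0.8], [-0.6, 0.8], [-0.4, 1.2], [0.4, -0.0], [-0.1, -0.0]]
```

```bash
python3 -m pendant '[0,0,0,0,0,-0.97,1, -1,-0.5,0.2,0,0,0,1, -1,-0.5,0.2,0,0,0,1, -1,-0.5,0.2,0,0,0,1, -1,-0.5,0.2,0,0,0,1, -1,-0.5,0.2,0,0,0,1, -1,-0.5,0.2,0,0,0,1, -1,-0.5,0.2,0,0,0,1, -1,-0.5,0.2,0,0,0,1, -1,-0.5,0.2,0,0,0,1, -1,-0.5,0.2,0,0,0,1, -1,-0.5,0.2,0,0,0,1]'
python3 -m pendant '[0,0,0,0,0,0,1, 0,0,0,0,0,0,1]'
cat >> h.py <<'E'
Q=(565.4,183.0,-.335)
def where():
    o=get_obs();d=o["tool_pos"]-[Q[0],Q[1],0];c,s=np.cos(Q[2]),np.sin(Q[2])
    F=o["contact_force"]
    print("t",o["time"],"stop xyz",np.round([c*d[0]+s*d[1],-s*d[0]+c*d[1],d[2]],1),"rpy",np.round(o["tcp_rot"],3),"Fx",round(c*F[0]+s*F[1],2),F.round(1),"w",round(o["grip_width"],1))
E
python3 -c "from h import *;where()"
```

```text
time: 2.2
tool_pos: [464.1, 217.6, 160.6]
tcp_rot: [3.141, 0.0, 2.806]
contact_force: [-0.2, 0.7, -0.6]
grip_width: 2.1
finger_force: 0.0
time: 2.4
tool_pos: [463.3, 218.3, 160.5]
tcp_rot: [-3.141, -0.001, 2.805]
contact_force: [-0.2, 0.0, -0.4]
grip_width: -0.1
finger_force: 0.0
t 2.4 stop xyz [-108.1   -0.3  160.5] rpy [-3.141e+00 -1.000e-03  2.805e+00] Fx -0.25 [-0.2  0.  -0.4] w -0.1
```

```bash
python3 -m pendant '[0,0,0.8,0,0,0,1, 0,0,0.8,0,0,0,1, 0,0,0.8,0,0,0,1, 0,0,0.5,0,0,0,1, 0,0,0.35,0,0,0,1, 0,0,0,0,0,0,1]'
python3 - <<'E'
from h import *
where()
im=capture("scene")[150:310,260:420]
cv2.imwrite("pics/s1.png",cv2.resize(im[:,:,::-1],None,fx=3.7,fy=3.7,interpolation=cv2.INTER_CUBIC))
E
```

```text
time: 3.0
tool_pos: [462.0, 219.2, 62.4]
tcp_rot: [-3.14, -0.002, 2.808]
contact_force: [0.1, 0.4, -0.1]
grip_width: 0.7
finger_force: 0.0
t 3.0 stop xyz [-109.6    0.2   62.4] rpy [-3.140e+00 -2.000e-03  2.808e+00] Fx -0.08 [ 0.1  0.4 -0.1] w 0.7
```

View pics/s1.png

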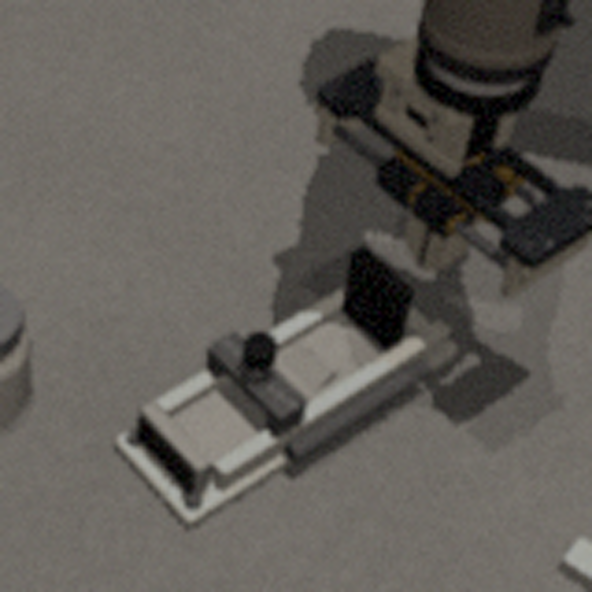

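The fingertips are shut and stand behind the tab on its centre line, at about crop (425,250), clear of the base and knob. Next I'll approach slowly to find contact.

```bash
python3 -m pendant '[-0.4,0,0,0,0,0,1, -0.4,0,0,0,0,0,1, 0,0,0,0,0,0,1]' >/dev/null; python3 -c "from h import *;where()"
python3 -m pendant '[-0.1,0,0,0,0,0,1, -0.1,0,0,0,0,0,1]'>/dev/null; python3 -c "from h import *;where()"
python3 -m pendant '[-0.1,0,0,0,0,0,1]'>/dev/null; python3 -c "from h import *;where()"
python3 -m pendant '[-0.1,0,0,0,0,0,1]'>/dev/null; python3 -c "from h import *;where()"
python3 -m pendant '[-0.1,0,0,0,0,0,1]'>/dev/null; python3 -c "from h import *;where()"
```

```text
t 3.35 stop xyz [-81.6   0.5  64.1] rpy [3.140e+00 3.000e-03 2.805e+00] Fx 0.24 [0.5 0.7 0.6] w 0.3
t 3.55 stop xyz [-78.1  -0.1  63.3] rpy [ 3.142 -0.     2.806] Fx 0.46 [ 0.4 -0.2  0.3] w 0.5
t 3.65 stop xyz [-75.3   0.   63.3] rpy [ 3.142 -0.     2.806] Fx -4.71 [-4.5  1.3  2.2] w 0.7
t 3.75 stop xyz [-73.2  -0.   63.2] rpy [-3.141e+00 -2.000e-03  2.806e+00] Fx -5.7 [-5.   3.   2.1] w 0.4
t 3.85 stop xyz [-70.4  -0.1  63.2] rpy [-3.141e+00 -2.000e-03  2.807e+00] Fx -6.68 [-6.1  2.9  3.5] w 0.4
```

```bash
for i in 1 2 3 4; do python3 -m pendant '[-0.13,0,0,0,0,0,1, -0.13,0,0,0,0,0,1]'>/dev/null; python3 -c "from h import *;where()"; done
```

```text
t 4.05 stop xyz [-63.5  -0.2  63.1] rpy [-3.141 -0.004  2.806] Fx -10.23 [-9.5  3.9  7.1] w 0.7
t 4.25 stop xyz [-56.1  -0.2  63.1] rpy [-3.14  -0.005  2.807] Fx -8.67 [-8.1  3.   6.8] w 0.2
t 4.45 stop xyz [-47.5  -0.2  63.1] rpy [-3.140e+00 -3.000e-03  2.807e+00] Fx -5.71 [-5.7  1.1  3.4] w 0.6
t 4.65 stop xyz [-39.6  -0.2  63.1] rpy [-3.140e+00 -3.000e-03  2.807e+00] Fx -7.1 [-6.7  2.3  4.6] w 0.7
```

```bash
python3 -m pendant '[-0.13,0,0,0,0,0,1, -0.13,0,0,0,0,0,1, 0,0,0,0,0,0,1]'>/dev/null
python3 - <<'E'
from h import *
where()
im=capture("scene")[205:295,285:395]
cv2.imwrite("pics/s2.png",cv2.resize(im[:,:,::-1],None,fx=6,fy=6,interpolation=cv2.INTER_CUBIC))
E
```

```text
t 4.95 stop xyz [-31.7  -0.3  63.1] rpy [-3.140e+00 -3.000e-03  2.807e+00] Fx -6.72 [-6.7  1.2  4.2] w 0.4
```

View pics/s2.png

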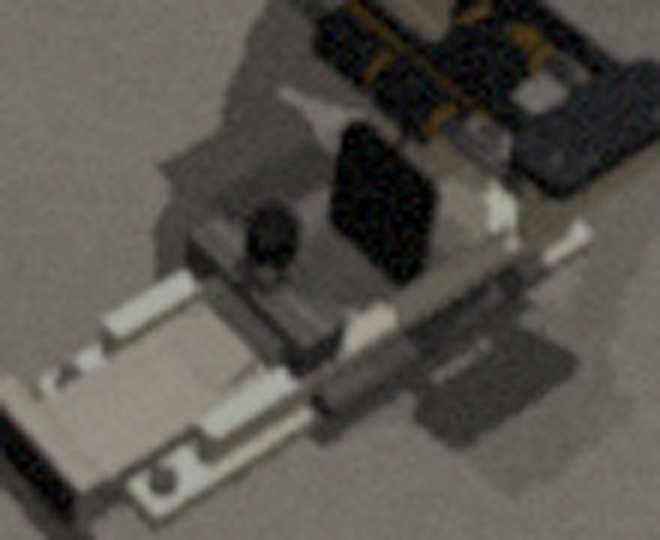

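The slide is out about 44 mm: the tab is now at crop (385,205) and the knob at (270,235), so the pin is down past the first tooth. Next I'll ease it back.

```bash
for i in 1 2 3 4 5; do python3 -m pendant '[0.07,0,0,0,0,0,1, 0.07,0,0,0,0,0,1]'>/dev/null; python3 -c "from h import *;where()"; done
```

```text
t 5.2 stop xyz [-35.4  -0.3  63.1] rpy [-3.141e+00 -2.000e-03  2.807e+00] Fx -4.71 [-5.  -0.1  2.4] w 0.0
t 5.4 stop xyz [-39.2  -0.2  63.1] rpy [-3.141e+00 -1.000e-03  2.807e+00] Fx -4.6 [-4.6  0.7  2.5] w 0.6
t 5.6 stop xyz [-43.2  -0.1  63.1] rpy [-3.141 -0.     2.807] Fx -4.4 [-4.7 -0.1  2.2] w 0.4
t 5.8 stop xyz [-46.3   0.5  63.4] rpy [3.140e+00 2.000e-03 2.807e+00] Fx -0.51 [-0.3  0.7 -0.4] w 0.2
t 6.0 stop xyz [-50.6   0.5  63.5] rpy [3.140e+00 2.000e-03 2.806e+00] Fx -0.24 [-0.3 -0.   0.7] w 0.5
```

Contact was lost at about 30 mm travel, so the catch holds. I'll back off, lift and check.

```bash
python3 -m pendant '[0.4,0,0,0,0,0,1, 0.6,0,0,0,0,0,1, 0.5,0,0,0,0,0,1, 0,0,-0.8,0,0,0,1, 0,0,-0.9,0,0,0,1, 0,0,-0.9,0,0,0,1, 0.7,0,-0.7,0,0,0,1, 0.9,0.4,0,0,0,0,1, 0.9,0.4,0,0,0,0,1, 0.9,0.4,0,0,0,0,1, 0.5,0.2,0,0,0,0,1, 0,0,0,0,0,0,1]'
python3 - <<'E'
from h import *
where()
im=capture("scene")[145:295,170:395]
cv2.imwrite("pics/s3.png",cv2.resize(im[:,:,::-1],None,fx=3.5,fy=3.5,interpolation=cv2.INTER_CUBIC))
E
```

```text
time: 7.2
tool_pos: [375.7, 294.0, 162.3]
tcp_rot: [3.141, -0.0, 2.809]
contact_force: [1.4, -0.9, -0.1]
grip_width: 0.6
finger_force: 0.0
t 7.2 stop xyz [-215.6   42.5  162.3] rpy [ 3.141 -0.     2.809] Fx 1.65 [ 1.4 -0.9 -0.1] w 0.6
```

View pics/s3.png

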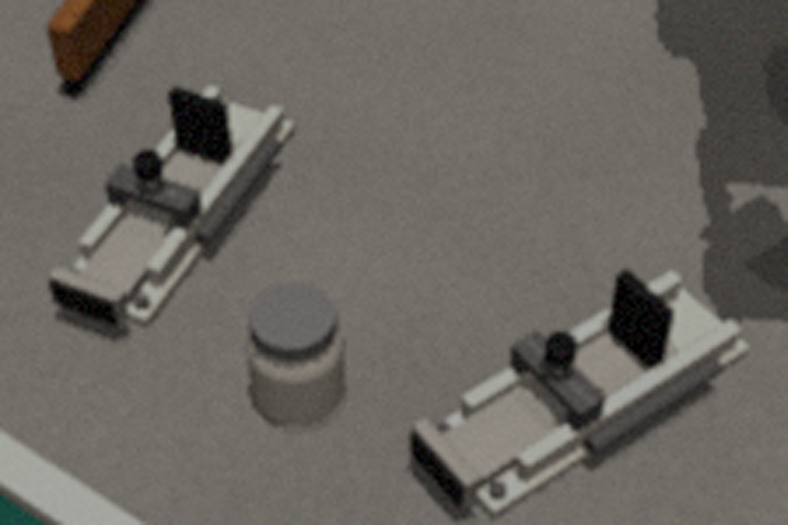

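Both slides now look set the same way: stop_a's tab is at crop (640,318) and its head at (437,460), extended like stop_b's. The knob is down and nothing else has moved.

```bash
python3 -c "from plant import *;print(close_job())"
```

```text
the job is handed in; nothing more can be done
None
```

I set stop_a: its slide went out to about 44 mm, eased back and now rests at the middle catch. The last picture shows it matching stop_b, with nothing else moved, and the job is handed in.

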